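# Put the carving knife away in the drawer

### The arm

A 6-joint arm with a two-finger parallel gripper is mounted at the origin on the work surface. World frame = base frame: x ahead of the robot, y to its left, z up, the work surface at z = 0. Lengths are in m, angles in degrees, forces in N, time in s.
With the tool pointing down it reaches from about 0.3 to 0.75 m from the base axis. Payload 8.5 kg.
Tool frame: the origin (TCP) lies at the very end of the fingers, on their centre line; the grasp point (between the pads) lies 19 mm behind it (env.tcp_to_grasp is the distance from the TCP to the grasp point, in m); z points along the fingers, y is the line along which they close (so a half turn about z gives the same grasp; the last joint's range is limited). The gripper opens to 85 mm and grips with 20 to 120 N. Pads are 22 mm wide; open, the fingers measure 114 mm over their backs; the gripper's body (76 mm by 85 mm) begins 54 mm behind the grasp point. The pads swing forward as they close: fully open they stand 13 mm farther back than shut.
Start: joints at [-85.331, 21.807, 74.336, -0, 83.858, -12.336], TCP at [0.161, -0.526, 0.231] pointing down, gripper open.
Joint ranges: [-178.18, 178.18], [-50.72, 133.34], [12.68, 142.11], [-81.47, 261.47], [9.98, 163.14], [-165.26, 165.26]. Speed limits (degrees/s): [136.94, 136.94, 180, 180, 180, 180].

### API

Orientations are given as a 3x3 rotation matrix whose columns are the frame's x, y, z axes.
In Python, from rig import status, get_image, env gives the robot as it stands.
- The arm moves only by the shell command python3 -m handwheel 'ROWS' [FORCE]. ROWS is text: rows parted by semicolons, each of 7 numbers parted by spaces: the shift along the world's x, y, z in cm, then the turn, a rotation vector about the world's x, y, z in degrees, then the opening, from 0 (shut) to 1 (fully open). In form: dx dy dz wx wy wz gripper; .... A call has 1 to 8 rows; each row is the pose to reach, as a shift and turn from the pose commanded when the call began; what a row does not reach only later rows make up. A row lasts 1/12 s, in which the tool goes at most 41.7 mm and 7.16 degrees, less where a joint would pass 70% of its speed; a pose out of reach is approached as far as the arm can. A call with a gripper value outside its range is refused whole. The fingers move at their own pace and stop on an object; FORCE is the grip in N (left out, the last holds). Time passes only in rows, so rows that repeat a pose let the fingers close. It gives the time, the measured TCP pose, the force, the opening and the grip force at its end, in the units of the state.
- status.observe(): the state, without advancing time (a new reading comes with each control period).
- get_image(name): name is "scene" or "top" or "wrist"; returns a dict with "color" (480x640x3 uint8, red, green, blue), "vertical_fov" (degrees; the focal length in pixels is half the picture's height over the tangent of half this angle, whatever the lens; pixels are square), "cx", "cy" (the principal point, pixels), "xyz" and "orientation" of the camera in the world. Camera axes: x right, y down, z forward; pixel columns grow to the right and rows downward; lengths in m; the calibration is good to about 2 mm. A picture is of the moment at which its call begins. There is no depth.
- env.close_job(): hands the job in; it is judged then, once.
The state is a dict: "time_s": time; "q": joint angles; "qvel": joint speeds; "joint_efforts": joint torques, N m; "position": TCP position; "tool_rot": TCP orientation; "ft_force": force on the tool from outside, world axes, zero at the start; "wrist_torque": the same for the moment, N m; "grip_width": finger opening in m; "gripper_force": force on a finger pad.
Only numpy, scipy, OpenCV 4.12 (cv2) and the standard library are available. Lean on these libraries where they do the work, as an engineer would, in place of code of your own. Each camera call takes 0.05 s, during which the arm holds its last target. There are 200 camera calls.

### The job

Someone left the red-handled carving knife on the freely spinning carving turntable. Lift it off, leaving the carved bird standing on the turntable, and lay the knife down flat (do not drop it) across the green-lined compartment of the open upper drawer of the little chest. Then gently slide that drawer fully shut, and leave the lower drawer and all the other things as they are.

Things in the scene. Friction and masses are not known exactly. Their poses are not given: they have to be found in the camera images.
- knife: carving knife lying flat, 150 mm long, about 80 g. Origin: mid-length on the underside; x runs along it towards the blade's point, z up. Red handle 100 mm long (x -75 to +25 mm), 24 mm wide (y), 18 mm high, so its middle is at x = -25 mm; grip it there across its width. Steel blade x +25 to +75 mm, 14 mm wide, 3 mm thick, 9 mm above the underside.
- turntable: round carving turntable fixed to the table by its foot; origin on its axis at the table's surface. Its flat grey disc is 280 mm across and its top is 40 mm above the table. The knife lies about 60 mm to one side of the axis, the bird about 55 mm to the other.
- disc (a joint): angle of the turntable's disc, rad, growing counter-clockwise from above. It spins freely with almost no resistance (about 0.003 N m), without limit, and may turn when touched.
- bird: small carved wooden bird on a dark wooden block 50 x 40 x 22 mm, 75 mm high in all and about 100 mm long, standing loose on the turntable; origin at centre of the block's underside, z up. It may ride round with the disc but must stay upright on it.
- chest: grey desktop chest with two wooden drawer fronts, one above the other, fixed to the table: 240 mm deep (x), 240 mm wide (y), 130 mm high; origin at centre of its underside; its -x side is the front where the drawers come out, roughly facing the robot. The upper drawer stands open, the lower one is shut.
- chest_drawer0 (a joint): opening of the upper drawer, m: 0 shut and flush, growing as it comes out along the chest's -x; starts at 0.13 to 0.16, stop at 0.165. It slides with about 1 N of friction plus 4 N per m/s and stays where it is left; it has no latch or spring.
- chest_drawer1 (a joint): opening of the lower drawer, m: 0 shut (leave it shut). It has the same kind of bar handle, 53 mm below the upper one.
- tray (a point): centre of the floor (75 mm above the table) of the upper drawer's green-lined front compartment; moves with the drawer, axes as the chest's. It is 119 mm front to back (x), 198 mm wide (y), 33 mm deep; all of it is clear of the chest's top at opening 0.125 or more. The drawer's front rises 42 mm, the chest's top 55 mm over this floor. The knife fits side to side, point either way.
- chest_drawer0_handle (a point): middle of the upper drawer's steel bar handle: a round bar 11 mm thick and 120 mm long along the chest's y, 35 mm out from the drawer's front face, on two stems, 96 mm above the table; moves with the drawer.
- tin: round brass-coloured wax tin, 56 mm across, 30 mm high, standing on the chest's top, origin at centre of its underside; leave it alone.
- blank_a: pale wooden carving blank 100 x 35 x 30 mm lying on the table behind the turntable, origin at centre of underside; leave it alone.
- blank_b: pale wooden carving blank 90 x 30 x 30 mm lying on the table behind the turntable, origin at centre of underside; leave it alone.
- mallet: hammer lying on the table to the left of the turntable; leave it alone.
- glue: white bottle with orange cap, 56 mm across, 130 mm high, standing to the right of the chest; leave it alone.
Mind the look-alikes: they are no part of the job. Of the things like the knife, leave any that is yellow; of the rest the smaller one is meant.

How it is judged (in metres and radians):
On the way, in this order (a step that is already met when the one before it is completed fails the run):
1. the knife is lifted off the turntable (height (world z) of knife above 0.075 m), for 0.1 s.
2. the knife lies flat in the compartment, let go, while the drawer is still open more than 50 mm (x of knife in the frame of tray between -0.055 and 0.055 m and y of knife in the frame of tray between -0.06 and 0.06 m and z of knife in the frame of tray between -0.008 and 0.008 m and angle between knife's own z axis and vertical below 0.15 rad and contact force between knife and the fingers below 0.05 N and value of joint chest_drawer0 above 0.05 m), for 0.2 s.
At the end, for the whole second after the job is handed in: The knife lies flat (0.15 rad), at rest, on the floor of the upper drawer's green compartment, its middle within 55 mm (front to back) and 60 mm (sideways) of the compartment's centre; both drawers are shut to 6 mm; the bird stands upright (0.2 rad) on the disc (x of knife in the frame of tray between -0.055 and 0.055 m and y of knife in the frame of tray between -0.06 and 0.06 m and z of knife in the frame of tray between -0.008 and 0.008 m and angle between knife's own z axis and vertical below 0.15 rad and contact force between knife and the fingers below 0.05 N and value of joint each of chest_drawer0, chest_drawer1 below 0.006 m and linear speed of knife below 0.02 m/s and angle between bird's own z axis and vertical below 0.2 rad and height (world z) of bird above 0.03 m and horizontal distance between bird and turntable below 0.135 m); the robot touches nothing.
It fails at once if the knife is dropped or flung (moves faster than 0.75 m/s while not held) (contact force between knife and the fingers below 0.05 N and linear speed of knife above 0.75 m/s).
It fails at once if the upper drawer is slammed (moves inward faster than 0.45 m/s) (velocity of joint chest_drawer0 below -0.45 m/s).
It fails at once if the lower drawer is pulled open by more than 15 mm (value of joint chest_drawer1 above 0.015 m).
It fails at once if the bird is tipped over (by more than 0.5 rad) (angle between bird's own z axis and vertical above 0.5 rad).
It fails at once if another thing is moved by more than 30 mm (distance of any of tin, blank_a, blank_b, mallet, glue from where it was at the start of the episode above 0.03 m).
It also fails if it takes over 53 s, if anything falls off the work surface, if the arm or the gripper's body presses on something with over 40 N, if the wrist force passes 120 N, or if a joint passes its speed limit or range.

## Working session

There is one attempt and no reset: what is moved stays moved. The work goes in short steps, Python scripts to look and compute and a shell command to move; the robot and the scene stay as the last step left them, time stands still between calls to the robot, and variables do not carry over. Pictures are saved under pics/ and viewed, at most 10 in all, crops included, and the job is handed in when it is done.

```bash
ls; mkdir -p pics
cat > h.py <<'E'
import numpy as np, cv2
from rig import status, get_image, env
def save(n,f):
    d=get_image(n); cv2.imwrite(f'pics/{f}.png',d['color'][:,:,::-1]); np.save(f'pics/{f}.npy',d,allow_pickle=True); return d
def load(f): return np.load(f'pics/{f}.npy',allow_pickle=True).item()
def foc(d): return 240/np.tan(np.radians(d['vertical_fov']/2))
def ray(d,p,z):
    p=np.atleast_2d(p).astype(float); f=foc(d)
    v=np.c_[(p[:,0]-d['cx'])/f,(p[:,1]-d['cy'])/f,np.ones(len(p))]@np.array(d['orientation']).T
    o=np.array(d['xyz']); return o+v*((z-o[2])/v[:,2])[:,None]
def proj(d,P):
    c=(np.atleast_2d(P)-np.array(d['xyz']))@np.array(d['orientation']); f=foc(d)
    return np.c_[c[:,0]/c[:,2]*f+d['cx'],c[:,1]/c[:,2]*f+d['cy']]
E
python3 - <<'E'
from h import *
for n in ("top","scene"):
    d=save(n,n+'0'); print(n,d['xyz'],d['orientation'],d['vertical_fov'],d['cx'],d['cy'])
E
```

```text
pics
top [0.44144002 0.07047145 1.79085292] [[ 0.00397836 -0.99792269  0.06429993]
 [-0.99999107 -0.00406165 -0.00116466]
 [ 0.0014234  -0.06429472 -0.99792994]] 54.22178195626302 317.93674880570944 243.27135547674507
scene [ 1.45382788 -0.66713419  1.2703111 ] [[ 0.62300251  0.55723636 -0.54895856]
 [ 0.78216545 -0.43550739  0.44559007]
 [ 0.00922348 -0.70698016 -0.70717323]] 45.125112800438494 318.7158846930436 233.8775697274734
```

View pics/top0.png

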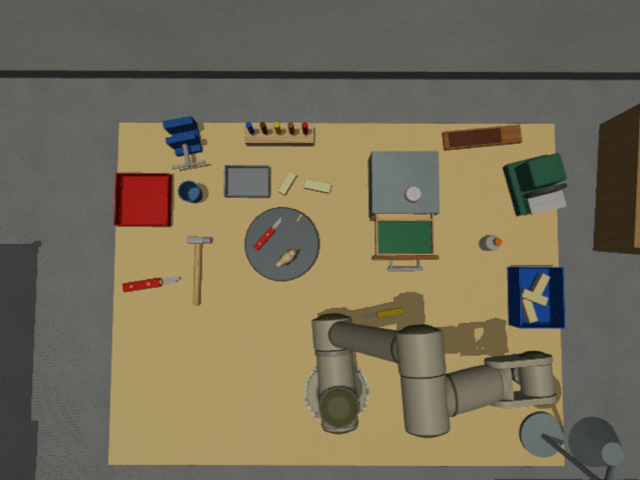

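View pics/scene0.png

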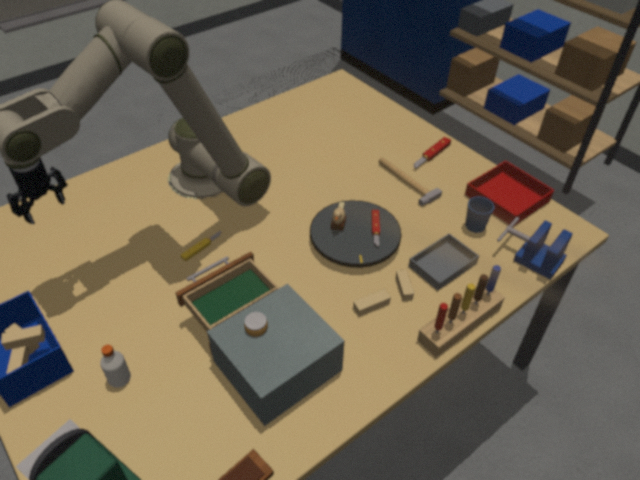

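Candidates in the top view: a red knife on the turntable (267,234), a bigger red knife at the left (150,284), and a yellow one (388,313). The one on the turntable fits: it is red, the smaller of the two reds, and lies on the disc. Next I'll measure it and check it in an enlarged crop.

Run:
```python
from h import *
d=load('top0'); im=d['color']; hsv=cv2.cvtColor(im,cv2.COLOR_RGB2HSV)
H,S,V=[hsv[...,i].astype(int) for i in range(3)]
def comps(m,mn=20):
    n,l,s,c=cv2.connectedComponentsWithStats(m.astype(np.uint8)); return [(s[i],c[i],np.argwhere(l==i)[:,::-1]) for i in range(1,n) if s[i][4]>mn]
def rect(pts,z):
    P=ray(d,pts,z)[:,:2]; (c,wh,a)=cv2.minAreaRect((P*1000).astype(np.float32)); return np.round(c,1),np.round(wh,1),round(a,1)
red=((H<8)|(H>172))&(S>150)&(V>80)
for s,c,p in comps(red):
    if 110<c[0]<330 and c[1]>200: print('red',c,s[4],rect(p,.0575 if c[0]>200 else .02))
# blade: bright grey right-up of handle
roi=np.zeros(H.shape,bool); roi[205:285,243:323]=1
for s,c,p in comps(roi&(S<60)&(V>130),6): print('bright',c,s[4],ray(d,c,.05),rect(p,.05))
wood=roi&(H>8)&(H<28)&(S>80)
for s,c,p in comps(wood,6): print('wood',s,c,ray(d,c,.07))
disc=(S<70)&(V>50)&(V<125); disc[:, :240]=0; disc[:,325:]=0; disc[:203]=0; disc[290:]=0
k=max(comps(disc),key=lambda t:t[0][4])[2]; h=cv2.convexHull(k.astype(np.int32))[:,0]
P=ray(d,h,.04); c,r=cv2.minEnclosingCircle((P[:,:2]*1000).astype(np.float32)); print('disc',c,r)
g=(H>60)&(H<90)&(S>80); g[:,:360]=0;g[:,450:]=0
for s,c,p in comps(g): print('green',c,s,rect(p,.075), rect(p,.108))
# chest top
ct=(S<70)&(V>80); ct[:, :360]=0; ct[:,450:]=0; ct[:140]=0; ct[218:]=0
for s,c,p in comps(ct,300): print('chest',s,rect(p,.13))
hb=(S<70)&(V>110); hb[:,:380]=0; hb[:,430:]=0; hb[:258]=0; hb[275:]=0
for s,c,p in comps(hb,10): print('bar',s,c,rect(p,.1015))
a=cv2.resize(im[195:290,240:325],None,fx=6,fy=6,interpolation=cv2.INTER_CUBIC)
b=cv2.resize(im[145:280,355:450],None,fx=4.2,fy=4.2,interpolation=cv2.INTER_CUBIC)
o=np.zeros((600,510+400,3),np.uint8); o[:570,:510]=a; o[:567,510:510+b.shape[1]]=b[:567]
o=cv2.resize(o,(800,527)); cv2.imwrite('pics/crop1.png',o[:,:,::-1])
```

```text
red [263.69536424 238.20529801] 151 (array([571.1, 269.9]), array([22.8, 96.4]), 49.4)
red [140.95847751 284.4982699 ] 289 (array([397.6, 733.1]), array([ 31.3, 139.8]), 9.2)
bright [276.67741935 223.03225806] 31 [[0.62865414 0.22268585 0.05      ]] (array([629.7, 220.5]), array([10.6, 39.6]), 45.5)
wood [ 243  205   80   80 2126] [284.60677328 246.16839135] [[0.54114802 0.19096356 0.07      ]]
wood [272 227   3   3   7] [273. 228.] [[0.60804887 0.23431207 0.07      ]]
wood [277 249  21  17 183] [287.16939891 257.10382514] [[0.50097391 0.18121288 0.07      ]]
disc (553.0498657226562, 205.06178283691406) 137.9681854248047
green [404.11460957 237.05289673] [ 379  222   52   31 1588] (array([ 576.5, -248.8]), array([110.5, 187.3]), 0.2) (array([ 573.9, -242.7]), array([108.4, 183.7]), 0.2)
chest [ 371  151   69   63 4195] (array([ 770.1, -242.3]), array([224.4, 241.7]), 0.2)
bar [387 260  36  11 134] [404.36567164 267.87313433] (array([ 473.2, -243.4]), array([ 36. , 126.1]), 0.2)
```

View pics/crop1.png

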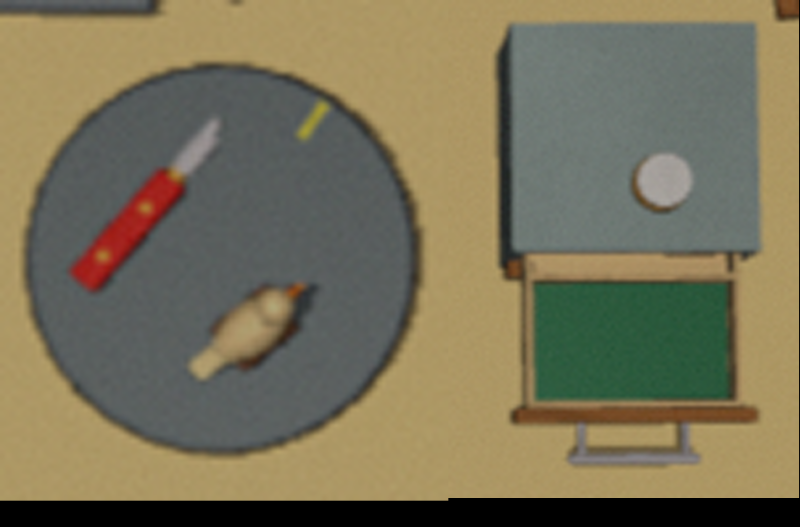

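The crop confirms the choice: the small red-handled knife lies on the disc with its steel blade pointing up-right. The bird stands apart at the lower right (crop 250,330), and the green compartment and bar handle are clearly visible. The sizes agree: handle 96x23 mm, disc radius 138 mm, knife 61 mm from the axis.

Run:
```python
from h import *
from scipy.spatial.transform import Rotation as R
s=status.observe(); T=np.array(s['tool_rot']); print(s['position'],T.round(3),s['q'],s['grip_width'],env.tcp_to_grasp)
def yaw(v): return np.degrees(np.arctan2(v[1],v[0]))
print('yaw y',yaw(T[:,1]),'need',49.4,'mod180'); print('q6 minus',s['q'][5])
d=load('top0'); print('tin',ray(d,[413,194],.16))
```

```text
[ 0.16080949 -0.52568928  0.23079142] [[ 0.956  0.292 -0.   ]
 [ 0.292 -0.956  0.001]
 [ 0.    -0.001 -1.   ]] [-8.53319785e+01  2.18362158e+01  7.43788259e+01 -1.27375034e-03
  8.38587502e+01 -1.23367515e+01] 0.08540222727200544 0.0187
yaw y -72.99508072362815 need 49.4 mod180
q6 minus -12.336751527785882
tin [[ 0.72122513 -0.26449997  0.16      ]]
```

```bash
python3 -m handwheel '13 25.5 0 0 0 52 0.6;13 25.5 0 0 0 52 0.6;13 25.5 0 0 0 52 0.6;13 25.5 0 0 0 52 0.6;13 25.5 0 0 0 52 0.6;13 25.5 0 0 0 52 0.6;13 25.5 0 0 0 52 0.6;13 25.5 0 0 0 52 0.6' 40
python3 -m handwheel '14 27 0 0 0 52 0.6;14 27 0 0 0 52 0.6;14 27 0 0 0 52 0.6;14 27 0 0 0 52 0.6;14 27 0 0 0 52 0.6;14 27 0 0 0 52 0.6;14 27 0 0 0 52 0.6;14 27 0 0 0 52 0.6'
python3 -m handwheel '14 27.1 0 0 0 18.4 0.6;14 27.1 0 0 0 18.4 0.6;14 27.1 0 0 0 18.4 0.6;14 27.1 0 0 0 18.4 0.6;14 27.1 0 0 0 18.4 0.6;14 27.1 0 0 0 18.4 0.6;14 27.1 0 0 0 18.4 0.6;14 27.1 0 0 0 18.4 0.6;'
```

```text
time_s: 0.77
position: [0.2922, -0.2658, 0.2313]
tool_rot: [[0.348, 0.938, 0.0], [0.938, -0.348, 0.002], [0.002, -0.0, -1.0]]
ft_force: [0.2, -0.8, 0.5]
grip_width: 0.0511
gripper_force: 0.0
time_s: 1.43
position: [0.4319, 0.0033, 0.2312]
tool_rot: [[-0.524, 0.852, 0.0], [0.852, 0.524, 0.001], [0.001, 0.001, -1.0]]
ft_force: [-0.1, -0.4, 0.2]
grip_width: 0.0515
gripper_force: 0.0
time_s: 2.1
position: [0.5717, 0.2744, 0.2299]
tool_rot: [[-0.761, 0.648, -0.001], [0.648, 0.761, 0.001], [0.001, -0.0, -1.0]]
ft_force: [0.7, -0.2, 0.2]
grip_width: 0.0512
gripper_force: 0.0
```

Run:
```python
from h import *
d=save('wrist','w1'); hsv=cv2.cvtColor(d['color'],cv2.COLOR_RGB2HSV); H,S,V=[hsv[...,i].astype(int) for i in range(3)]
m=(((H<8)|(H>172))&(S>150)&(V>60)).astype(np.uint8)
n,l,s,c=cv2.connectedComponentsWithStats(m); i=1+np.argmax(s[1:,4]); p=np.argwhere(l==i)[:,::-1]; print(s[i],d['xyz'])
for z in (.058,.05): print(cv2.minAreaRect((ray(d,p,z)[:,:2]*1000).astype(np.float32)))
print(status.observe()['position'])
```

```text
[ 306  169   23  100 2099] [0.51995743 0.31895027 0.37125853]
((571.9063110351562, 273.45758056640625), (21.277767181396484, 97.33781433105469), 49.11005783081055)
((573.2330322265625, 272.2958068847656), (21.821176528930664, 99.82359313964844), 49.11005783081055)
[0.5717292  0.27440577 0.22961968]
```

View pics/w1.png

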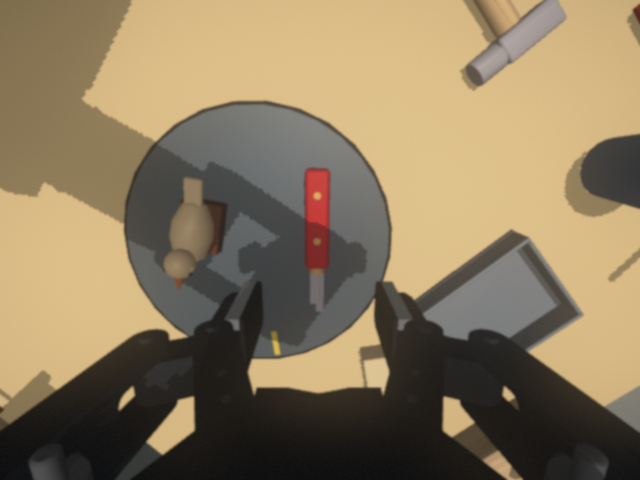

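The wrist view shows the handle (col 317, rows 169–268) centred between the open fingers, with the bird clear at (190,235). The two views put the handle centre at about (0.5715, 0.272), so I'm going down.

```bash
python3 -m handwheel '0 -0.2 -3.5 0 0 0 0.6;0 -0.2 -7 0 0 0 0.6;0 -0.2 -10.5 0 0 0 0.6;0 -0.2 -13.5 0 0 0 0.6;0 -0.2 -15.5 0 0 0 0.6;0 -0.2 -17 0 0 0 0.6;0 -0.2 -17.8 0 0 0 0.6;0 -0.2 -17.8 0 0 0 0.6'
```

```text
time_s: 2.82
position: [0.5699, 0.2674, 0.0516]
tool_rot: [[-0.759, 0.651, -0.003], [0.651, 0.759, -0.001], [0.002, -0.003, -1.0]]
ft_force: [-0.3, -0.0, 0.1]
grip_width: 0.0513
gripper_force: 0.0
```

```bash
python3 -m handwheel '0.15 0.45 -0.4 0 0 0 0.6;0.15 0.45 -0.8 0 0 0 0.6;0.15 0.45 -0.8 0 0 0 0.6;0.15 0.45 -0.8 0 0 0 0.45;0.15 0.45 -0.8 0 0 0 0.38;0.15 0.45 -0.8 0 0 0 0.33;0.15 0.45 -0.8 0 0 0 0.28;0.15 0.45 -0.8 0 0 0 0.2' 30
python3 -m handwheel '0 0 0 0 0 0 0;0 0 0 0 0 0 0;0 0 0 0 0 0 0;0 0 0 0 0 0 0' 40
```

```text
time_s: 3.48
position: [0.5726, 0.2726, 0.0458]
tool_rot: [[-0.759, 0.651, 0.001], [0.651, 0.759, 0.0], [-0.001, 0.001, -1.0]]
ft_force: [-0.6, -0.4, 2.9]
grip_width: 0.0232
gripper_force: 30.6
time_s: 3.82
position: [0.5726, 0.2725, 0.0458]
tool_rot: [[-0.759, 0.651, 0.001], [0.651, 0.759, 0.0], [-0.001, 0.001, -1.0]]
ft_force: [-0.4, -0.4, 5.8]
grip_width: 0.0229
gripper_force: 41.1
```

```bash
python3 -m handwheel '0 0 0.5 0 0 0 0;0 0 1.5 0 0 0 0;0 0 3 0 0 0 0;0 0 6 0 0 0 0;0 0 9 0 0 0 0;0 0 12 0 0 0 0;0 0 15 0 0 0 0;0 0 16 0 0 0 0'
python3 - <<'E'
from h import *
d=save('wrist','w2'); print(status.observe()['position'],status.observe()['grip_width'])
e=save('scene','s2')
o=np.hstack([cv2.resize(d['color'],(400,300)),cv2.resize(e['color'][120:330,220:500],(400,300))])
cv2.imwrite('pics/w2s2.png',o[:,:,::-1])
E
```

```text
time_s: 4.48
position: [0.5733, 0.2729, 0.2107]
tool_rot: [[-0.759, 0.651, 0.007], [0.651, 0.759, 0.002], [-0.004, 0.006, -1.0]]
ft_force: [-0.2, -0.3, 0.3]
grip_width: 0.0229
gripper_force: 40.4
[0.57346006 0.27299092 0.21042216] 0.022534614861727344
```

View pics/w2s2.png

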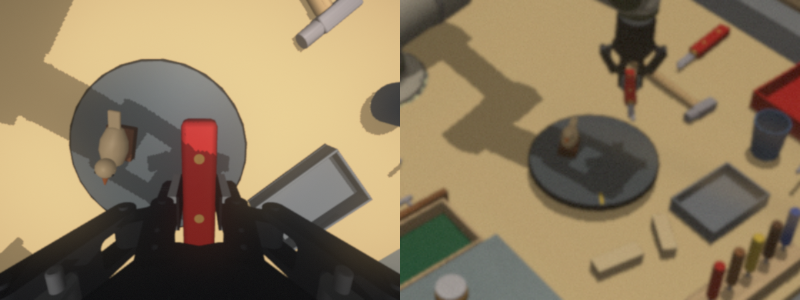

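The knife is held level (handle at left image 200,120–240) and the bird still stands on the disc (right image 570,135). Carrying it to the drawer now.

```bash
python3 -m handwheel '0 -2 0 0 0 -3 0;0 -5 0 0 0 -6 0;0 -8 0 0 0 -9 0;0 -11.3 0 0 0 -12 0;0 -14.6 0 0 0 -15 0;0 -18 0 0 0 -18 0;0 -21.2 0 0 0 -21.5 0;0 -24.5 0 0 0 -25 0'
python3 -m handwheel '0 -3.2 0 0 0 -3 0;0 -6.4 0 0 0 -6 0;0 -9.6 0 0 0 -9 0;0 -12.8 0 0 0 -12 0;0 -16 0 0 0 -15 0;0 -19.2 0 0 0 -18 0;0 -22 0 0 0 -21.5 0;0 -24.5 0 0 0 -24.4 0'
python3 -m handwheel '0 0 0 0 0 0 0;0 0 0 0 0 0 0;0 0 0 0 0 0 0'
python3 - <<'E'
from h import *
d=save('wrist','w3'); t=save('top','t3'); print(status.observe()['position'])
hsv=cv2.cvtColor(d['color'],cv2.COLOR_RGB2HSV); H,S,V=[hsv[...,i].astype(int) for i in range(3)]
g=((H>60)&(H<90)&(S>80)).astype(np.uint8); n,l,s,c=cv2.connectedComponentsWithStats(g)
for i in range(1,n):
    if s[i,4]>150: P=ray(d,np.argwhere(l==i)[:,::-1],.075)[:,:2]; print(s[i],P.min(0),P.max(0))
o=np.hstack([cv2.resize(d['color'],(400,300)),cv2.resize(t['color'][140:300,340:500],(400,300))]); cv2.imwrite('pics/w3t3.png',o[:,:,::-1])
E
```

```text
time_s: 5.25
position: [0.5713, 0.0262, 0.2031]
tool_rot: [[-0.411, 0.912, -0.004], [0.912, 0.411, 0.001], [0.002, -0.003, -1.0]]
ft_force: [1.0, 0.4, -0.2]
grip_width: 0.0226
gripper_force: 40.4
time_s: 5.92
position: [0.5714, -0.219, 0.2028]
tool_rot: [[0.004, 1.0, -0.004], [1.0, -0.004, 0.002], [0.002, -0.004, -1.0]]
ft_force: [0.3, -0.2, -0.4]
grip_width: 0.0231
gripper_force: 40.4
time_s: 6.17
position: [0.5719, -0.2166, 0.2038]
tool_rot: [[-0.001, 1.0, -0.002], [1.0, 0.001, 0.002], [0.002, -0.002, -1.0]]
ft_force: [0.5, 0.8, -1.3]
grip_width: 0.0229
gripper_force: 40.4
[ 0.57223464 -0.21621057  0.20467232]
[ 289  163  105   57 3023] [ 0.54839858 -0.20619577] [ 0.63227617 -0.1609372 ]
```

View pics/w3t3.png

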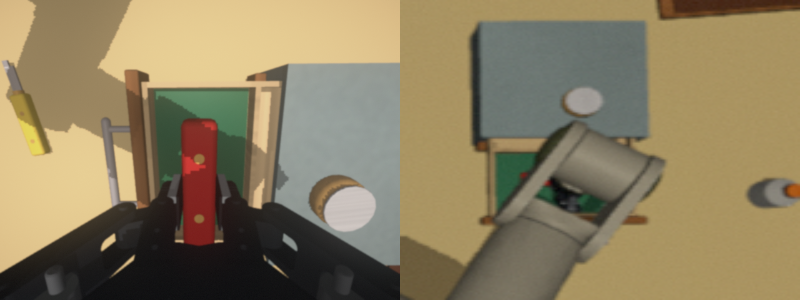

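The knife sits over the compartment: the green spans cols 152–250 of the left image and the handle is at col 200. Lowering it.

```bash
python3 -m handwheel '0 0 -2 0 0 0 0;0 0 -4.5 0 0 0 0;0 0 -7 0 0 0 0;0 0 -9 0 0 0 0;0 0 -10.3 0 0 0 0;0 0 -11 0 0 0 0;0 0 -11 0 0 0 0;0 0 -11 0 0 0 0'
```

```text
time_s: 6.93
position: [0.5727, -0.217, 0.0958]
tool_rot: [[-0.001, 1.0, 0.0], [1.0, 0.001, -0.0], [-0.0, 0.0, -1.0]]
ft_force: [-0.8, -0.4, -0.7]
grip_width: 0.023
gripper_force: 40.4
```

Now slow steps down until contact.

```bash
python3 -m handwheel '0 0 -0.4 0 0 0 0;0 0 -0.7 0 0 0 0;0 0 -1.0 0 0 0 0;0 0 -1.1 0 0 0 0;0 0 -1.2 0 0 0 0;0 0 -1.2 0 0 0 0;0 0 -1.2 0 0 0 0'
python3 -m handwheel '0 0 -0.1 0 0 0 0;0 0 -0.1 0 0 0 0;0 0 -0.1 0 0 0 0'
python3 -m handwheel '0 0 -0.1 0 0 0 0;0 0 -0.1 0 0 0 0;0 0 -0.1 0 0 0 0'
```

```text
time_s: 7.52
position: [0.5724, -0.2175, 0.0834]
tool_rot: [[-0.0, 1.0, 0.0], [1.0, 0.0, -0.0], [-0.0, 0.0, -1.0]]
ft_force: [0.1, 0.2, -1.6]
grip_width: 0.0226
gripper_force: 40.4
time_s: 7.77
position: [0.5723, -0.2174, 0.0823]
tool_rot: [[-0.0, 1.0, -0.0], [1.0, 0.0, 0.0], [0.0, -0.0, -1.0]]
ft_force: [0.2, 0.4, -0.9]
grip_width: 0.0227
gripper_force: 40.4
time_s: 8.02
position: [0.5723, -0.2174, 0.0813]
tool_rot: [[-0.0, 1.0, -0.0], [1.0, 0.0, 0.0], [0.0, -0.0, -1.0]]
ft_force: [-0.3, 0.5, -1.9]
grip_width: 0.0229
gripper_force: 40.4
```

```bash
python3 -m handwheel '0 0 -0.1 0 0 0 0;0 0 -0.1 0 0 0 0;0 0 -0.1 0 0 0 0'
python3 -m handwheel '0 0 0 0 0 0 0;0 0 0 0 0 0 0'
```

```text
time_s: 8.27
position: [0.5727, -0.2175, 0.0809]
tool_rot: [[-0.0, 1.0, 0.001], [1.0, 0.0, -0.0], [-0.0, 0.001, -1.0]]
ft_force: [0.3, 0.6, 5.5]
grip_width: 0.0229
gripper_force: 41.0
time_s: 8.43
position: [0.5727, -0.2175, 0.0808]
tool_rot: [[-0.0, 1.0, 0.001], [1.0, 0.0, -0.0], [-0.0, 0.001, -1.0]]
ft_force: [0.8, 0.8, 6.6]
grip_width: 0.0231
gripper_force: 41.1
```

Contact: 6 N at TCP z 0.081, where it was expected. Opening gently, then rising.

```bash
python3 -m handwheel '0 0 0 0 0 0 0.3;0 0 0 0 0 0 0.35;0 0 0 0 0 0 0.45;0 0 0 0 0 0 0.5;0 0 0 0 0 0 0.55;0 0 0 0 0 0 0.55;0 0 0 0 0 0 0.55;0 0 0 0 0 0 0.55'
python3 -m handwheel '0 0 0.5 0 0 0 0.55;0 0 1.5 0 0 0 0.55;0 0 3 0 0 0 0.55;0 0 6 0 0 0 0.55;0 0 9 0 0 0 0.55;0 0 12 0 0 0 0.55;0 0 12 0 0 0 0.55;0 0 12 0 0 0 0.55'
python3 - <<'E'
from h import *
d=save('wrist','w4'); print(status.observe()['position'])
hsv=cv2.cvtColor(d['color'],cv2.COLOR_RGB2HSV); H,S,V=[hsv[...,i].astype(int) for i in range(3)]
m=(((H<8)|(H>172))&(S>150)&(V>60)).astype(np.uint8)
n,l,s,c=cv2.connectedComponentsWithStats(m); i=1+np.argmax(s[1:,4]); p=np.argwhere(l==i)[:,::-1]
print(cv2.minAreaRect((ray(d,p,.093)[:,:2]*1000).astype(np.float32)))
# bar: project expected bar, crop
print('bar px expected',proj(d,[[.4605,-.182,.096],[.4605,-.302,.096]]))
cv2.imwrite('pics/w4b.png',d['color'][:,:,::-1])
E
```

```text
time_s: 9.1
position: [0.5723, -0.2175, 0.0803]
tool_rot: [[-0.0, 1.0, -0.0], [1.0, 0.0, -0.0], [-0.0, -0.0, -1.0]]
ft_force: [1.0, 0.4, -0.1]
grip_width: 0.0468
gripper_force: 0.0
time_s: 9.77
position: [0.5728, -0.2177, 0.2028]
tool_rot: [[-0.0, 1.0, 0.004], [1.0, 0.0, -0.002], [-0.002, 0.004, -1.0]]
ft_force: [0.4, -0.3, -1.5]
grip_width: 0.0472
gripper_force: 0.0
[ 0.57225012 -0.21735562  0.20101119]
((572.821533203125, -215.7427978515625), (96.78094482421875, 22.74590492248535), 89.63211822509766)
bar px expected [[166.28618787 191.11024355]
 [183.7154226  334.12271388]]
```

View pics/w4b.png

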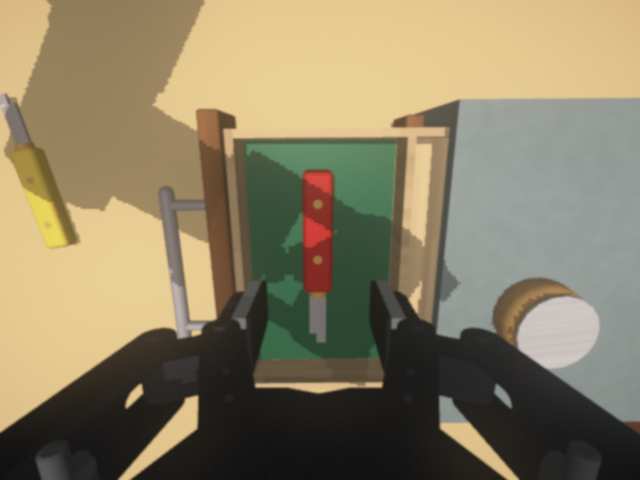

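The knife lies flat in the green compartment (handle col 318, rows 171–292), and its measured centre agrees. The bar handle is where expected (cols 163–185). Next I move in front of it with the fingers shut.

```bash
python3 -m handwheel '-3 -0.5 0 0 0 0 0.3;-6.5 -1 0 0 0 0 0;-10 -1.6 0 0 0 0 0;-13 -2.2 0 0 0 0 0;-16 -2.5 0 0 0 0 0;-16 -2.5 0 0 0 0 0;-16 -2.5 0 0 0 0 0;-16 -2.5 0 0 0 0 0'
python3 -m handwheel '0 0 -3 0 0 0 0;0 0 -6 0 0 0 0;0 0 -9 0 0 0 0;0 0 -11 0 0 0 0;0 0 -12.1 0 0 0 0;0 0 -12.1 0 0 0 0;0 0 -12.1 0 0 0 0'
```

```text
time_s: 10.48
position: [0.4126, -0.2424, 0.1999]
tool_rot: [[0.0, 1.0, -0.0], [1.0, -0.0, 0.001], [0.001, -0.0, -1.0]]
ft_force: [0.3, -0.3, -0.3]
grip_width: -0.0003
gripper_force: 0.0
time_s: 11.07
position: [0.413, -0.2422, 0.0789]
tool_rot: [[-0.001, 1.0, -0.001], [1.0, 0.001, 0.001], [0.001, -0.001, -1.0]]
ft_force: [1.2, -0.2, 1.1]
grip_width: -0.0001
gripper_force: 0.0
```

```bash
python3 -m handwheel '0.7 0 0 0 0 0 0;1.5 0 0 0 0 0 0;2.2 0 0 0 0 0 0;3 0 0 0 0 0 0;4 0 0 0 0 0 0;5 0 0 0 0 0 0;6 0 0 0 0 0 0;7 0 0 0 0 0 0'
python3 -m handwheel '1 0 0 0 0 0 0;2 0 0 0 0 0 0;3 0 0 0 0 0 0;4 0 0 0 0 0 0;5 0 0 0 0 0 0;6 0 0 0 0 0 0;7 0 0 0 0 0 0;8 0 0 0 0 0 0'
python3 - <<'E'
from h import *
d=save('wrist','w5'); t=save('scene','s5'); print(status.observe()['position'],status.observe()['ft_force'])
o=np.hstack([cv2.resize(d['color'],(400,300)),cv2.resize(t['color'][200:420,120:413],(400,300))]); cv2.imwrite('pics/w5s5.png',o[:,:,::-1])
E
```

```text
time_s: 11.73
position: [0.4835, -0.2423, 0.0794]
tool_rot: [[-0.0, 1.0, -0.0], [1.0, 0.0, 0.0], [0.0, -0.0, -1.0]]
ft_force: [-1.7, -0.2, 1.5]
grip_width: -0.0
gripper_force: 0.8
time_s: 12.4
position: [0.5634, -0.242, 0.0791]
tool_rot: [[-0.0, 1.0, -0.0], [1.0, 0.0, 0.001], [0.001, -0.0, -1.0]]
ft_force: [-1.8, 0.6, 0.7]
grip_width: 0.0003
gripper_force: 0.7
[ 0.56394077 -0.24221268  0.0790596 ] [-0.32972538 -0.66473512 -0.5417432 ]
```

View pics/w5s5.png

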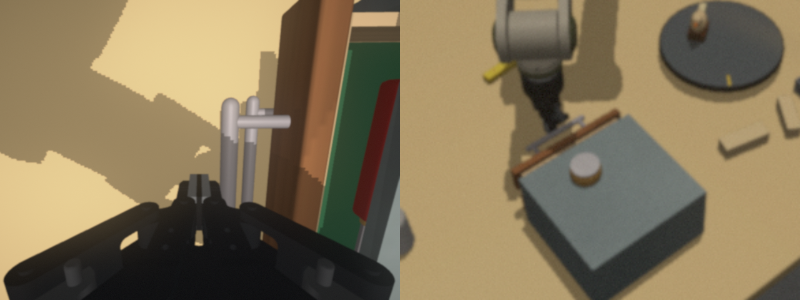

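The fingers are on the upper bar (left image 230,185), the knife rides along, and about 3 cm of opening remains. I'll keep pushing slowly until the drawer meets its stop.

```bash
python3 -m handwheel '0.4 0 0 0 0 0 0;0.9 0 0 0 0 0 0;1.4 0 0 0 0 0 0;1.8 0 0 0 0 0 0;2.1 0 0 0 0 0 0;2.4 0 0 0 0 0 0;2.4 0 0 0 0 0 0'
python3 -m handwheel '0.2 0 0 0 0 0 0;0.4 0 0 0 0 0 0;0.6 0 0 0 0 0 0;0.6 0 0 0 0 0 0'
```

```text
time_s: 13.08
position: [0.587, -0.2425, 0.0794]
tool_rot: [[-0.0, 1.0, 0.001], [1.0, 0.0, -0.0], [-0.0, 0.001, -1.0]]
ft_force: [-0.8, -0.1, 0.8]
grip_width: -0.0
gripper_force: 0.0
time_s: 13.42
position: [0.5902, -0.2425, 0.0793]
tool_rot: [[-0.0, 1.0, -0.006], [1.0, 0.0, 0.001], [0.001, -0.006, -1.0]]
ft_force: [-12.9, 0.4, 5.5]
grip_width: -0.0001
gripper_force: 6.5
```

It met the stop at TCP x 0.590 with 13 N. Backing off, rising and checking.

```bash
python3 -m handwheel '-0.6 0 0 0 0 0 0;-2 0 0 0 0 0 0;-5 0 0 0 0 0 0;-8 0 0 0 0 0 0;-11 0 0 0 0 0 0;-14 0 1 0 0 0 0;-16 0 4 0 0 0 0;-17 0 7 0 0 0 0'
python3 -m handwheel '0 0 3 0 0 0 0;0 0 5 0 0 0 0;0 0 5 0 0 0 0;0 0 5 0 0 0 0;0 0 5 0 0 0 0'
python3 - <<'E'
from h import *
d=save('wrist','w6'); t=save('scene','s6'); p=save('top','t6')
print(proj(p,[[.65,-.12,.117],[.65,-.36,.117]]))
A=cv2.resize(d['color'],(400,300)); B=cv2.resize(t['color'][200:420,120:413],(400,300)); C=cv2.resize(p['color'][140:290,240:440],(400,300),interpolation=2)
o=np.vstack([np.hstack([A,B]),np.hstack([C,cv2.resize(t['color'],(400,300))])]); cv2.imwrite('pics/fin.png',o[:,:,::-1])
E
```

```text
time_s: 14.08
position: [0.4199, -0.2418, 0.1496]
tool_rot: [[0.001, 1.0, -0.002], [1.0, -0.001, 0.002], [0.002, -0.002, -1.0]]
ft_force: [1.1, -0.7, 1.6]
grip_width: -0.0001
gripper_force: 0.0
time_s: 14.5
position: [0.4221, -0.2422, 0.1986]
tool_rot: [[-0.0, 1.0, -0.001], [1.0, 0.0, 0.001], [0.001, -0.001, -1.0]]
ft_force: [-0.6, -0.4, -0.5]
grip_width: -0.0003
gripper_force: 0.0
[[370.52562336 215.50858504]
 [437.31410893 215.78450179]]
```

View pics/fin.png

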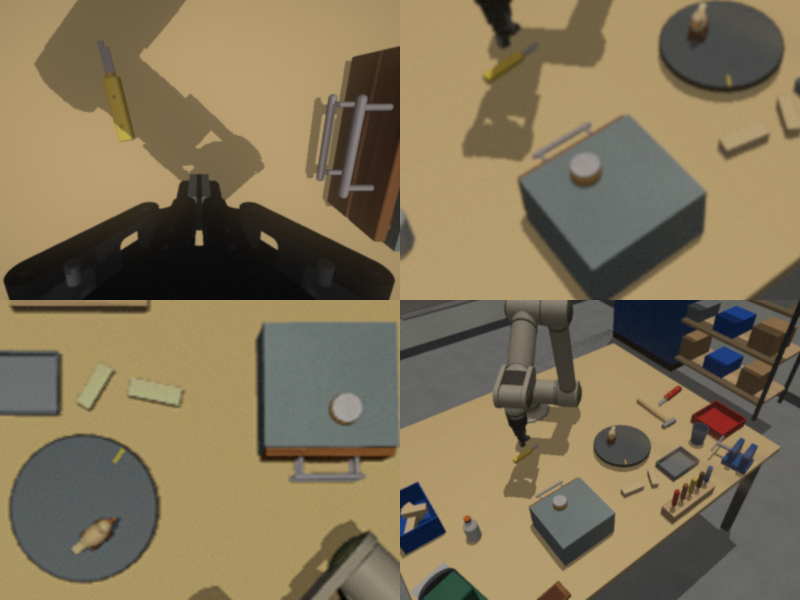

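Run:
```python
from h import *
d=load('w6'); print('upper',ray(d,[[576,157],[555,309]],.096)); print('lower',ray(d,[[534,157],[514,285]],.043))
```

```text
upper [[ 0.60590192 -0.18102069  0.096     ]
 [ 0.61390166 -0.30050864  0.096     ]]
lower [[ 0.60942    -0.1826276   0.043     ]
 [ 0.61115527 -0.30255066  0.043     ]]
```

The two bars line up (mean x 0.610 for each), so the upper drawer is flush with the shut lower one. The bird is upright on the disc and nothing else has moved. Handing in.

```bash
python3 -c "
from rig import env
print(env.close_job())"
```

```text
the job is handed in; nothing more can be done
None
```

The job is handed in (no verdict was returned): the knife was laid flat in the green compartment, the upper drawer is shut against its stop, the bird is still upright on the turntable, and nothing else looks moved in the final pictures.

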